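# Test a plug-in relay

## Robot

A 6-joint arm with a two-finger parallel gripper is mounted at the origin on the work surface. World frame = base frame: x ahead of the robot, y to its left, z up, the work surface at z = 0. Lengths are in m, angles in rad, forces in N, time in s.
With the tool pointing down it reaches from about 0.225 to 0.875 m from the base axis. Payload 3.4 kg.
Tool frame: the origin (TCP) lies at the very end of the fingers, on their centre line; the grasp point (between the pads) lies manip.grip_point_offset behind it (manip.grip_point_offset is the distance from the TCP to the grasp point, in m); z points along the fingers, y is the line along which they close (so a half turn about z gives the same grasp; the last joint's range is limited). The gripper opens to 85 mm and grips with 20 to 120 N. Pads are 22 mm wide; open, the fingers measure 114 mm over their backs; the gripper's body (76 mm by 85 mm) begins 54 mm behind the grasp point. The pads swing forward as they close: fully open they stand 13 mm farther back than shut.
Start: joints at [1.096, 0.276, 1.505, -0, 1.361, -0.121], TCP at [0.199, 0.539, 0.231] pointing down, gripper open.
Joint ranges: [-2.89, 2.89], [-0.75, 2.08], [0.22, 2.7], [-1.18, 4.32], [0.11, 2.71], [-2.7, 2.7]. Speed limits (rad/s): [2.57, 2.57, 3.14, 3.14, 3.14, 3.14].

## Interface

Orientations are given as a unit quaternion [w, x, y, z].
In Python, from rig import manip gives the robot as it stands.
- The arm moves only by the shell command python3 -m pendant 'ROWS' [FORCE]. ROWS is JSON, a list of rows, each an object of numbers: "jaw": the opening, from -1 (shut) to 1 (fully open); "tx", "ty", "tz": the shift along the world's x, y, z in cm; "ax", "ay", "az": the turn, a rotation vector about the world's x, y, z in degrees. In form: [{"jaw": .., "tx": .., "ty": .., "tz": .., "ax": .., "ay": .., "az": ..}, ...]. A call has 1 to 10 rows; each row is the pose to reach, as a shift and turn from the pose commanded when the call began; what a row does not reach only later rows make up. A row lasts 1/8 s, in which the tool goes at most 62.5 mm and 10.7 degrees, less where a joint would pass 70% of its speed; a pose out of reach is approached as far as the arm can. A call with a gripper value outside its range is refused whole. The fingers move at their own pace and stop on an object; FORCE is the grip in N (left out, the last holds). Time passes only in rows, so rows that repeat a pose let the fingers close. It gives the time, the measured TCP pose, the force, the opening and the grip force at its end, in the units of the state.
- manip.get_state(): the state, without advancing time (a new reading comes with each control period).
- manip.get_image(name): name is "scene" or "top" or "wrist"; returns a dict with "pixels" (420x560x3 uint8, blue, green, red), "depth" (420x560 float32, m along the optical axis (not along the pixel's ray), 0 where there is no reading), "fx", "fy", "cx", "cy" (pixels), "pose" (4x4, takes a point from camera to world coordinates). Camera axes: x right, y down, z forward; pixel columns grow to the right and rows downward; lengths in m; the calibration is good to about 2 mm. A picture is of the moment at which its call begins.
- manip.sign_off(): hands the job in; it is judged then, once.
The state is a dict: "clock": time; "qpos": joint angles; "qd": joint speeds; "effort": joint torques, N m; "position": TCP position; "ee_rot": TCP orientation; "contact_force": force on the tool from outside, world axes, zero at the start; "moment": the same for the moment, N m; "width": finger opening in m; "gripper_force": force on a finger pad.
Only numpy, scipy, OpenCV 4.12 (cv2) and the standard library are available. Lean on these libraries where they do the work, as an engineer would, in place of code of your own. Each camera call takes 0.05 s, during which the arm holds its last target. There are 200 camera calls.

## Task

Take the tall relay out of the storage rack, stand it upright on the rubber mat and let go, then take it up the other way, since the socket's two guard cheeks leave room for fingers only across its narrow width, and plug it fully home in the relay tester. Once it is seated and released, and not before, press the tester's large push button fully down, hold it down for about one second, and let it come up again. Do not press the small button, leave the other two relays in the rack, and do not knock over or shift the bottle and the white dome.

Things in the scene. Friction and masses are not known exactly. Their poses are not given: they have to be found in the camera images.
- relay: Tall relay (loose, 0.14 kg): grey cover 30 (x) by 44 (y) mm, 62 high, over a black plug 24 by 36 mm, 16 high; 78 mm in all, the only tall one. Origin: centre of the plug's underside. Starts upright in a rack slot on the 10 mm floor, its y along the rack's x; dividers flank its 44 mm wide faces, so there it is gripped only over its 30 mm wide ends (44 mm apart, closing along its own y).
- relay_shoulder (a point): Centre of the underside of the relay's cover, 16 mm above the relay's origin; it rests on the socket block when the plug is home.
- rack: Fixed storage rack: floor 60 (x) by 124 (y) by 10 mm high, origin at the centre of its underside. Four upright divider plates 4 mm thick, 40 mm long (x), top 92 mm above the bench, at y = -60, -20, 20, 60 mm form three slots in a row along its y at -40, 0 and 40 mm; the slots are open to the rack's +x and -x.
- round_relay: Bystander relay with a round grey can 30 mm across, 50 mm high in all, in another slot of the rack. Origin at the centre of its underside. Must stay there.
- short_relay: Bystander relay with a short grey block cover 30 by 32 mm, 42 mm high in all, in another slot of the rack. Origin at the centre of its underside. Must stay there.
- mat: Fixed dark rubber mat 150 (x) by 130 (y) by 4 mm on the bench, origin at the centre of its underside.
- tester: Fixed relay tester: grey housing 160 (x) by 270 (y) by 28 mm high, origin at the centre of its underside. At y = -70 mm a black socket block 62 by 74 mm, 22 mm high, stands on it (top 50 mm above the bench); at y = +72 mm are two black push buttons.
- socket_mouth (a point): Centre of the socket hole at the block's top face. Hole 27 (tester x) by 39 (tester y) mm, 18 deep; the plug fits either way round. Guard cheeks, plates 5 mm thick, 36 long (x), stand on its +y and -y sides, inner faces 29 mm from the centre, tops 72 mm above the mouth; so the seated relay (top 62 mm above it) can be held only across its 30 mm width (closing along tester x).
- test_button (a joint): Travel of the large push button: 0 up, 0.007 m fully down (about 5 N).
- test_button_top (a point): Centre of the top face of the large round push button, 40 mm across, on the tester at x = -30, y = +72 mm; pressed straight down.
- small_button (a joint): Travel of the small push button: 0 up, 0.006 m fully down. Must not be pressed.
- small_button_top (a point): Centre of the top face of the small push button, 20 mm across, on the tester at x = +48, y = +72 mm.
- bottle: Bystander: brown glass bottle standing on the bench, 64 mm across, 190 mm high. Origin at the centre of its underside.
- dome: Bystander: white dome-shaped lamp cover standing on the bench, 90 mm across, 108 mm high. Origin at the centre of its underside.
Not all that is in view belongs to the job. What is shaped like the relay but blue or green is not meant.

How it is judged:
By the outcome, as a careful person would: the job done as asked, in the order asked, and still so for the second after the job is handed in, with the robot touching nothing.
It also fails if it takes over 72 s, if anything falls off the work surface, if the arm or the gripper's body presses on something with over 40 N, if the wrist force passes 120 N, or if a joint passes its speed limit or range.

## Working session

There is one attempt and no reset: what is moved stays moved. The work goes in short steps, Python scripts to look and compute and a shell command to move; the robot and the scene stay as the last step left them, time stands still between calls to the robot, and variables do not carry over. Pictures are saved under pics/ and viewed, at most 11 in all, crops included, and the job is handed in when it is done.

```bash
ls; mkdir -p pics
python3 - <<'E'
from rig import manip
import cv2,numpy as np,pickle
print(manip.grip_point_offset, manip.get_state())
for n in ["scene","top"]:
    d=manip.get_image(n); cv2.imwrite(f"pics/{n}0.png",d["pixels"]); pickle.dump(d,open(n+"0.pkl","wb"))
    print(n,d["fx"],d["cx"],d["cy"],np.round(d["pose"],3).tolist(),(d["depth"]>0).mean())
E
```

```text
pics
0.0187 {'clock': 0.0, 'qpos': array([ 1.09600068e+00,  2.76624227e-01,  1.50610887e+00,  3.21427212e-05,
        1.36072166e+00, -1.20994592e-01]), 'qd': array([-1.43613739e-03, -8.68012402e-05, -1.18553282e-03, -1.68236250e-03,
        5.51568199e-04, -8.69847243e-04]), 'effort': array([-1.31092856e-04, -4.16769826e+01, -2.45803410e+01, -4.87973994e-04,
        1.11842790e-02, -5.99075605e-06]), 'position': array([0.19896969, 0.53892319, 0.23043272]), 'ee_rot': array([-2.88293827e-04,  1.75982560e-01,  9.84392844e-01, -8.85430089e-04]), 'contact_force': array([-0.60832829,  0.68854006,  0.47647579]), 'moment': array([ 0.02968138, -0.04865086,  0.03151995]), 'gripper_force': 0.0, 'width': 0.08517910746146058}
scene 390.39949753240455 279.59659202743643 209.60834247834117 [[-0.867, 0.297, -0.399, 0.914], [0.497, 0.548, -0.672, 0.672], [0.019, -0.782, -0.623, 0.628], [0.0, 0.0, 0.0, 1.0]] 0.9958673469387755
top 423.3331639417854 275.99518706576146 206.70919675762931 [[-0.006, -0.991, 0.131, 0.422], [-1.0, 0.006, -0.001, 0.059], [0.0, -0.131, -0.991, 1.186], [0.0, 0.0, 0.0, 1.0]] 0.9958843537414966
```

View pics/top0.png

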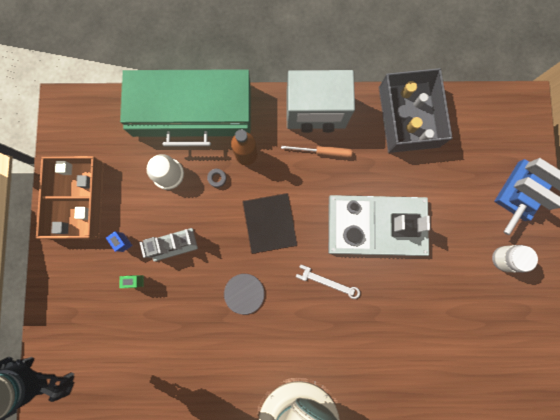

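View pics/scene0.png

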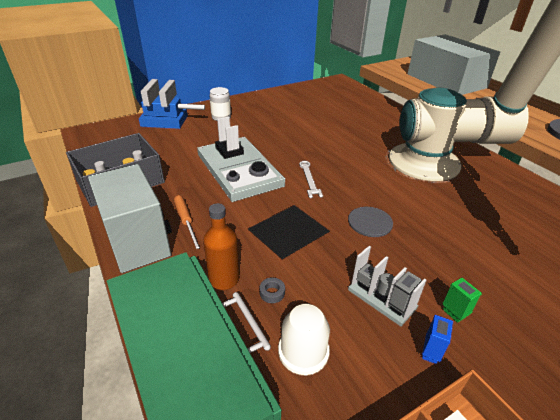

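The top view shows the rack around pixel (168,245) with the tall relay in its left slot (150,247). The mat is at (270,222), the tester at (380,226) with its socket at (408,226), and the large button at (354,236). The dome is at (165,172) and the bottle at (243,145). The scene view shows the tall relay at the near right end of the rack (405,292).

```bash
cat > h.py <<'E'
from rig import manip
import cv2,numpy as np,pickle
def cloud(d):
    v,u=np.mgrid[:420,:560]; z=d["depth"]
    P=np.stack([(u-d["cx"])/d["fx"]*z,(v-d["cy"])/d["fy"]*z,z],-1)
    W=P@d["pose"][:3,:3].T+d["pose"][:3,3]; W[z==0]=np.nan; return W
def ray(d,uv,h):
    uv=np.atleast_2d(np.asarray(uv,float))
    r=np.c_[(uv[:,0]-d["cx"])/d["fx"],(uv[:,1]-d["cy"])/d["fy"],np.ones(len(uv))]@d["pose"][:3,:3].T
    o=d["pose"][:3,3]; return o+r*((h-o[2])/r[:,2])[:,None]
def tri(d1,uv1,d2,uv2):
    A=[];b=[]
    for d,uv in((d1,uv1),(d2,uv2)):
        o=d["pose"][:3,3]; r=ray(d,uv,0)[0]-o; r/=np.linalg.norm(r); M=np.eye(3)-np.outer(r,r); A.append(M);b.append(M@o)
    A=np.vstack(A);b=np.hstack(b);x,res,_,_=np.linalg.lstsq(A,b,rcond=None); return x,np.sqrt(res)
def snap(n,f):
    d=manip.get_image(n); pickle.dump(d,open(f+".pkl","wb")); return d
def load(f): return pickle.load(open(f+".pkl","rb"))
def rect(pts):
    (c,s,a)=cv2.minAreaRect((np.asarray(pts)[:,:2]*1000).astype(np.float32)); return np.round(c,1),np.round(s,1),round(a,1)
E
python3 - <<'E'
from h import *
t=load("top0");s=load("scene0");W=cloud(t);B=t["pixels"].astype(int)
for n,u,v in[("tall",150,247),("mat",270,222),("housing",375,250),("sock",408,226),("bigb",354,236),("small",354,207),("dome",163,165),("bottle",242,135),("bench",300,240),("disc",244,294)]:
    print(n,np.round(W[v,u],3),B[v,u])
# mat: dark low-saturation pixels
m=((B.max(2)<60)&(np.abs(W[...,2])<.02)).astype(np.uint8); m[:, :235]=0;m[:,305:]=0;m[:185]=0;m[260:]=0
v,u=np.nonzero(cv2.morphologyEx(m,cv2.MORPH_OPEN,np.ones((3,3)))); print("mat",rect(ray(t,np.c_[u,v],.004)))
# tester housing by height
h=W[...,2];roi=np.zeros(h.shape,bool);roi[185:265,320:440]=1
k=roi&(h>.015); print("tester",rect(W[k])); 
for lo,hi in((.018,.035),(.035,.045),(.045,.06),(.1,.14)):
    k=roi&(h>lo)&(h<hi);print(lo,k.sum(),rect(W[k]),np.nanmedian(h[k]))
roi[:]=0;roi[225:265,135:205]=1
k=roi&(h>.06);print("rack",rect(W[k]),np.nanmax(h[k]))
k=roi&(h>.004);print("rack",rect(W[k]))
cv2.imwrite("pics/c.png",np.hstack([cv2.resize(t["pixels"][220:270,130:210],None,fx=5,fy=5,interpolation=2)[:, :400],cv2.resize(s["pixels"][240:330,340:430],(400,250),interpolation=2)]))
E
```

```text
tall [0.464 0.384 0.089] [128 127 129]
mat [0.535 0.075 0.006] [56 61 68]
housing [ 0.454 -0.211  0.029] [211 220 213]
sock [ 0.519 -0.302  0.034] [65 68 73]
bigb [ 0.491 -0.151  0.053] [79 82 87]
small [ 0.57  -0.153  0.053] [78 81 87]
dome [0.677 0.353 0.103] [251 254 255]
bottle [0.73  0.139 0.189] [124 124 125]
bench [ 0.484 -0.009  0.001] [ 75 100 147]
disc [0.338 0.146 0.011] [128 126 132]
mat (array([0., 0.]), array([0., 0.]), 0.0)
tester (array([ 524.3, -221.7]), array([270.1, 160.5]), 88.3)
0.018 4497 (array([ 524.4, -221.8]), array([269.7, 160.5]), 88.3) 0.028988288072283153
0.035 320 (array([ 525.7, -219. ]), array([238.3, 140.1]), 79.6) 0.040148255369069075
0.045 624 (array([ 522.8, -230.7]), array([198.6, 107.7]), 85.1) 0.05097100971764423
0.1 146 (array([ 522.1, -291.7]), array([70.4, 36. ]), 88.1) 0.11906498558277523
rack (array([476.5, 346.6]), array([ 44.3, 125. ]), 15.4) 0.09811959330118691
rack (array([474.1, 354.5]), array([194.3, 108.2]), 89.7)
```

View pics/c.png

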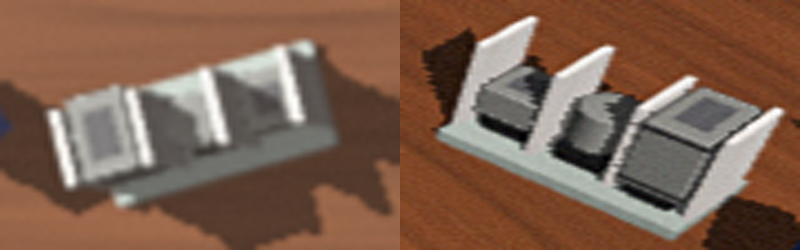

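The crop shows the tall relay in the rack's left (+y) slot. The round and short relays are in the middle and right slots. I'll move above it for a wrist check.

```bash
R='{"jaw":1,"tx":24,"ty":-15.4,"tz":4,"az":-54.3}'; python3 -m pendant '[{"jaw":1,"tx":5,"ty":-3,"tz":2,"az":-10},{"jaw":1,"tx":10,"ty":-6,"tz":4,"az":-20},{"jaw":1,"tx":15,"ty":-9,"tz":4,"az":-30},{"jaw":1,"tx":20,"ty":-12,"tz":4,"az":-40},{"jaw":1,"tx":24,"ty":-15.4,"tz":4,"az":-50},{"jaw":1,"tx":24,"ty":-15.4,"tz":4,"az":-54.3},{"jaw":1,"tx":24,"ty":-15.4,"tz":4,"az":-54.3},{"jaw":1,"tx":24,"ty":-15.4,"tz":4,"az":-54.3}]'
python3 - <<'E'
from h import *
d=snap("wrist","w1"); cv2.imwrite("pics/w1.png",d["pixels"]); print(np.round(d["pose"],3),d["fx"],(d["depth"]>0).mean())
E
```

```text
[[ 0.346  0.905  0.248  0.137]
 [ 0.938 -0.333 -0.094  0.562]
 [-0.002  0.265 -0.964  0.374]
 [ 0.     0.     0.     1.   ]] 375.57182931339474 0.9956930272108844invalid input at $[0]: expected keys jaw, tx, ty, tz, ax, ay, az
```

View pics/w1.png

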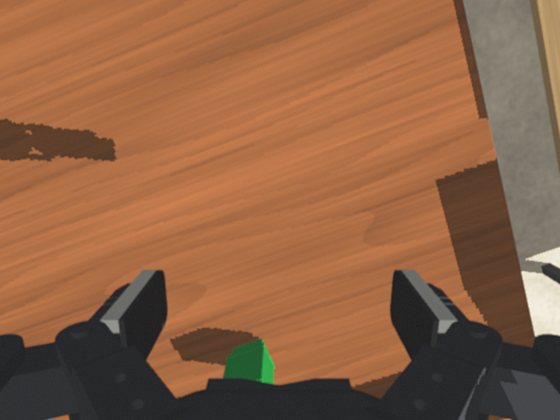

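That move was refused because every row needs all the keys. The picture is from the start pose, with the green decoy at (248,362). Retrying.

```bash
python3 -m pendant '[{"jaw":1,"tx":5,"ty":-3,"tz":2,"ax":0,"ay":0,"az":-10},{"jaw":1,"tx":10,"ty":-6,"tz":4,"ax":0,"ay":0,"az":-20},{"jaw":1,"tx":15,"ty":-9,"tz":4,"ax":0,"ay":0,"az":-30},{"jaw":1,"tx":20,"ty":-12,"tz":4,"ax":0,"ay":0,"az":-40},{"jaw":1,"tx":26,"ty":-15.4,"tz":4,"ax":0,"ay":0,"az":-50},{"jaw":1,"tx":26,"ty":-15.4,"tz":4,"ax":0,"ay":0,"az":-54.3},{"jaw":1,"tx":26,"ty":-15.4,"tz":4,"ax":0,"ay":0,"az":-54.3},{"jaw":1,"tx":26,"ty":-15.4,"tz":4,"ax":0,"ay":0,"az":-54.3}]'
python3 - <<'E'
from h import *
d=snap("wrist","w1"); cv2.imwrite("pics/w1b.png",d["pixels"])
W=cloud(d); h=W[...,2]
k=(np.hypot(W[...,0]-.466,W[...,1]-.385)<.05)&(h>.06)&(h<.12); print("all",k.sum(),rect(W[k]),np.nanpercentile(h[k],[5,50,95]))
v,u=np.nonzero(k); print(u.min(),u.max(),v.min(),v.max(), ray(d,[279,209],.09))
E
```

```text
clock: 1.15
position: [0.4585, 0.3857, 0.2711]
ee_rot: [-0.0, 0.605, 0.796, -0.0]
contact_force: [0.1, 0.6, 0.6]
width: 0.0857
gripper_force: 0.0
all 2958 (array([469.2, 370.5]), array([44.6, 70. ]), 15.4) [0.06064884 0.08863895 0.09297917]
260 310 163 233 [[0.46476784 0.36673293 0.09      ]]
```

View pics/w1b.png

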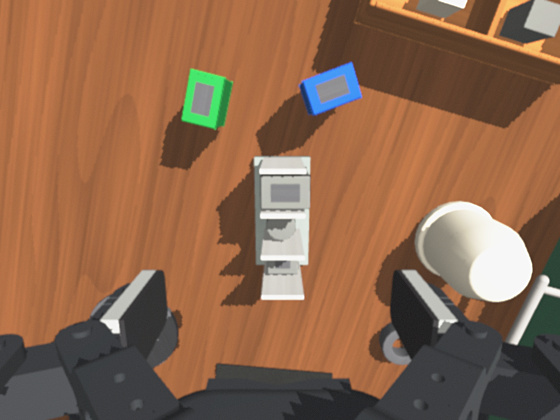

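The wrist view shows the tall relay's top face centred at about (286,193), with its dark label at (285,192). The white dividers are at rows 168 and 213, and the dome is at (470,250). I'll triangulate the label against the top and scene views.

Run:
```python
from h import *
d=load("w1");t=load("top0");s=load("scene0")
g=d["pixels"].max(2); print(g[182:206:3,258:314:4])
def top(d,u0,u1,v0,v1,thr):
    g=d["pixels"].max(2).astype(np.uint8)[v0:v1,u0:u1]
    m=(g<thr).astype(np.uint8); n,l,st,c=cv2.connectedComponentsWithStats(m)
    print([(st[i].tolist(),np.round(c[i]+[u0,v0],1).tolist()) for i in range(1,n) if st[i,4]>15])
print("w",end=" ");top(d,264,308,176,208,140)
print(t["pixels"].max(2)[238:258,140:164]); print(s["pixels"].max(2)[268:290:2,396:424:2])
```

```text
[[126 196 197 196 196 197 196 195 196 196 195 195 195 162]
 [125 196 197 174 143 144 144 143 144 143 143 195 195 152]
 [125 196 195 173 141 142 141 142 141 142 141 195 194 148]
 [126 194 193 173 147 147 146 146 147 146 145 193 194 154]
 [127 192 194 172 145 144 146 145 145 146 145 195 195 159]
 [128 191 192 176 141 143 141 141 140 143 143 195 194 161]
 [127 189 194 181 143 143 142 142 142 143 143 193 193 163]
 [126 188 193 192 192 191 192 193 193 193 191 193 193 177]]
w []
[[147 145 144 144 145 149 142 142 150 161 170 173 182 178 149 211 230 156
  118 116 136 173 193 203]
 [147 146 147 139 146 181 185 173 172 177 181 179 180 178 149 221 240 164
   93  86  92 110 122 130]
 [143 146 155 165 174 183 186 180 180 180 179 177 178 176 144 190 242 207
  103  86  89  89  88  93]
 [118 131 143 167 180 179 179 178 175 166 156 145 158 176 150 158 233 219
  110  86  89  90  88  88]
 [220 211 135 147 178 176 165 153 143 139 132 129 154 177 169 153 227 235
  146  91  91  89  91  91]
 [236 239 151 125 164 178 158 133 128 130 127 128 146 170 178 150 220 239
  164  94  90  91  90  92]
 [226 239 162 11
[... 1348 characters left out ...]
98 104 101 107 112 112
  112 114 113 112 112 111]]
[[136 126 124 130 238 207 128 116 114 118 125 114 106 114]
 [128 136 134 241 230 134 118 118 114 108 125 122 116 114]
 [126 132 239 233 127 115 142 112 111 113 109 115 125 120]
 [119 240 235 195  99 146 139 145 160 119 118 110 120 125]
 [240 226 193 102 145 130  97 102 140 148 131 116 111 118]
 [233 181 110 140 139  99  96  99 101 108 140 140 117 105]
 [128 111 147 142  97  96  96  96  91  94 139 144 152 180]
 [114 140 139  92  97  94  99  93  94 135 143 144  96 247]
 [135 149 142 139 110  99  93  96 134 147 145 114 246 218]
 [ 40  85 159 143 140 137  87 109 140 144  68 243 217 195]
 [ 98  60  51 121 148 137 143 146 145  63 236 224 194 194]]
```

Run:
```python
from h import *
d=load("w1");t=load("top0");s=load("scene0")
def cen(d,u0,u1,v0,v1,lo,hi):
    g=d["pixels"].max(2)[v0:v1,u0:u1]; m=((g>=lo)&(g<hi)).astype(np.uint8)
    n,l,st,c=cv2.connectedComponentsWithStats(m,connectivity=4); i=1+np.argmax(st[1:,4]); print(st[i]); return c[i]+[u0,v0]
w=cen(d,264,306,178,208,100,168);tt=cen(t,145,157,240,253,120,150);ss=cen(s,400,418,272,290,85,118)
print(w,tt,ss); print(tri(d,w,t,tt),tri(d,w,s,ss),tri(t,tt,s,ss)); print("label on .088",ray(d,w,.088),ray(t,tt,.088),ray(s,ss,.088))
W=cloud(d);k=np.zeros((420,560),bool);k[180:207,262:307]=1;print(np.nanmedian(W[k],axis=0),rect(W[k]))
R=np.array([[np.cos(.2688),np.sin(.2688)],[-np.sin(.2688),np.cos(.2688)]])
# top face bounds in rack axes along row 193
g=d["pixels"].max(2)[193,252:318]; print(g); 
print(g.shape,d["pixels"].max(2)[160:222,264])
```

```text
[  7   6  29  18 521]
[ 2  1  7 11 57]
[  2   3  14  13 102]
[284.9731286  192.51631478] [149.87719298 246.33333333] [408.29411765 280.81372549]
(array([0.46558351, 0.38312569, 0.09221742]), array([7.86787519e-05])) (array([0.46600295, 0.38213235, 0.08850032]), array([0.00033095])) (array([0.46626657, 0.38313144, 0.08972777]), array([0.00134496]))
label on .088 [[0.46595887 0.38225371 0.088     ]] [[0.46569496 0.38436972 0.088     ]] [[0.4656239  0.38162164 0.088     ]]
[0.46518042 0.38186001 0.08901924] (array([465.2, 381.5]), array([39.5, 24.1]), 16.0)
[ 94  99 107 123 129 130 126 114 112 157 192 197 194 193 194 193 195 191
 173 148 142 143 145 145 144 144 143 145 145 146 146 146 147 146 146 147
 147 145 147 147 146 146 146 147 145 145 147 157 182 194 195 195 194 195
 194 196 200 191 161 165 171 174 173 174 171 172]
(66,) [215 216 216 215 214 214 213 213 227 246 248 248 251 245 140  83 156 197
 201 198 197 197 197 196 196 196 197 195 195 196 194 194 194 194 194 194
 194 194 193 194 195 193 195 193 193 193 195 190 153 112 125 175 217 236
 247 247 248 251 225 145 121 126]
```

Three views agree that the relay centre is about (0.466, 0.383) with its top at 0.089, against 0.088 expected. Descend and grip.

```bash
python3 -m pendant '[{"jaw":1,"tx":0.7,"ty":-0.25,"tz":-3,"ax":0,"ay":0,"az":0},{"jaw":1,"tx":0.7,"ty":-0.25,"tz":-8,"ax":0,"ay":0,"az":0},{"jaw":1,"tx":0.7,"ty":-0.25,"tz":-13,"ax":0,"ay":0,"az":0},{"jaw":1,"tx":0.7,"ty":-0.25,"tz":-17,"ax":0,"ay":0,"az":0},{"jaw":1,"tx":0.7,"ty":-0.25,"tz":-20,"ax":0,"ay":0,"az":0},{"jaw":1,"tx":0.7,"ty":-0.25,"tz":-22,"ax":0,"ay":0,"az":0},{"jaw":1,"tx":0.7,"ty":-0.25,"tz":-22.8,"ax":0,"ay":0,"az":0},{"jaw":1,"tx":0.7,"ty":-0.25,"tz":-22.8,"ax":0,"ay":0,"az":0}]' 40; python3 -m pendant '[{"jaw":-1,"tx":0,"ty":0,"tz":0,"ax":0,"ay":0,"az":0},{"jaw":-1,"tx":0,"ty":0,"tz":0,"ax":0,"ay":0,"az":0},{"jaw":-1,"tx":0,"ty":0,"tz":0,"ax":0,"ay":0,"az":0},{"jaw":-1,"tx":0,"ty":0,"tz":0,"ax":0,"ay":0,"az":0},{"jaw":-1,"tx":0,"ty":0,"tz":0,"ax":0,"ay":0,"az":0},{"jaw":-1,"tx":0,"ty":0,"tz":0,"ax":0,"ay":0,"az":0},{"jaw":-1,"tx":0,"ty":0,"tz":0,"ax":0,"ay":0,"az":0},{"jaw":-1,"tx":0,"ty":0,"tz":0,"ax":0,"ay":0,"az":0}]' 40
```

```text
clock: 2.2
position: [0.4657, 0.3834, 0.0434]
ee_rot: [-0.0, 0.605, 0.796, -0.0]
contact_force: [0.2, -0.5, 0.2]
width: 0.0855
gripper_force: 0.0
clock: 3.2
position: [0.4665, 0.3832, 0.0443]
ee_rot: [0.0, 0.606, 0.796, 0.001]
contact_force: [-1.6, -0.1, 5.2]
width: 0.044
gripper_force: 41.5
```

```bash
python3 -m pendant '[{"jaw":-1,"tx":0,"ty":0,"tz":1,"ax":0,"ay":0,"az":0},{"jaw":-1,"tx":0,"ty":0,"tz":3,"ax":0,"ay":0,"az":0},{"jaw":-1,"tx":0,"ty":0,"tz":6,"ax":0,"ay":0,"az":0},{"jaw":-1,"tx":0,"ty":0,"tz":10,"ax":0,"ay":0,"az":0},{"jaw":-1,"tx":0,"ty":0,"tz":14,"ax":0,"ay":0,"az":0},{"jaw":-1,"tx":0,"ty":0,"tz":14,"ax":0,"ay":0,"az":0}]'
python3 - <<'E'
from h import *
t=load("top0");s=load("scene0")
for n,d,u0,u1,v0,v1 in(("t",t,236,304,186,260),("s",s,240,335,198,262)):
    b=d["pixels"][v0:v1,u0:u1].astype(int); m=((b.max(2)<95)&(b.max(2)-b.min(2)<22)).astype(np.uint8)
    m=cv2.morphologyEx(m,cv2.MORPH_OPEN,np.ones((5,5))); c=max(cv2.findContours(m,0,1)[0],key=cv2.contourArea)[:,0]+[u0,v0]
    print(n,len(c),rect(ray(d,c,.004)), np.nanmedian(cloud(d)[tuple(np.mean(c,0)[::-1].astype(int))]))
E
```

```text
clock: 3.95
position: [0.4682, 0.3841, 0.187]
ee_rot: [0.001, 0.606, 0.796, 0.004]
contact_force: [-0.2, 0.7, -2.1]
width: 0.0438
gripper_force: 41.2
t 185 (array([532.7,  76. ]), array([146.5, 126.7]), 9.6) 0.07759246418825012
s 158 (array([534.4,  76.1]), array([149.4, 129.1]), 9.9) 0.07729093066655524
```

Mat measured at (0.533, 0.076) from both views. Carry the relay there and turn it by 73° so that its long side lies along the tester's y.

```bash
python3 -m pendant '[{"jaw":-1,"tx":0.5,"ty":-2,"tz":0,"ax":0,"ay":0,"az":5},{"jaw":-1,"tx":1.4,"ty":-6,"tz":0,"ax":0,"ay":0,"az":15},{"jaw":-1,"tx":2.4,"ty":-11,"tz":0,"ax":0,"ay":0,"az":25},{"jaw":-1,"tx":3.4,"ty":-16,"tz":0,"ax":0,"ay":0,"az":35},{"jaw":-1,"tx":4.4,"ty":-21,"tz":0,"ax":0,"ay":0,"az":45},{"jaw":-1,"tx":5.4,"ty":-25,"tz":-2,"ax":0,"ay":0,"az":55},{"jaw":-1,"tx":6.2,"ty":-28.5,"tz":-4,"ax":0,"ay":0,"az":64},{"jaw":-1,"tx":6.7,"ty":-30.7,"tz":-7,"ax":0,"ay":0,"az":72.8},{"jaw":-1,"tx":6.7,"ty":-30.7,"tz":-10,"ax":0,"ay":0,"az":72.8},{"jaw":-1,"tx":6.7,"ty":-30.7,"tz":-10,"ax":0,"ay":0,"az":72.8}]'
python3 - <<'E'
from h import *
print(manip.get_state()["position"],manip.get_state()["ee_rot"])
d=snap("scene","s1");t=snap("top","t1"); cv2.imwrite("pics/s1.png",cv2.resize(d["pixels"][120:300,200:440],(720,540)))
E
```

```text
clock: 5.2
position: [0.5299, 0.0754, 0.08]
ee_rot: [-0.004, 0.016, 1.0, -0.0]
contact_force: [-0.2, 0.2, -2.0]
width: 0.0437
gripper_force: 41.2
[0.52988565 0.07542595 0.07997226] [-4.36388772e-03  1.59330520e-02  9.99863536e-01 -6.45878675e-05]
```

View pics/s1.png

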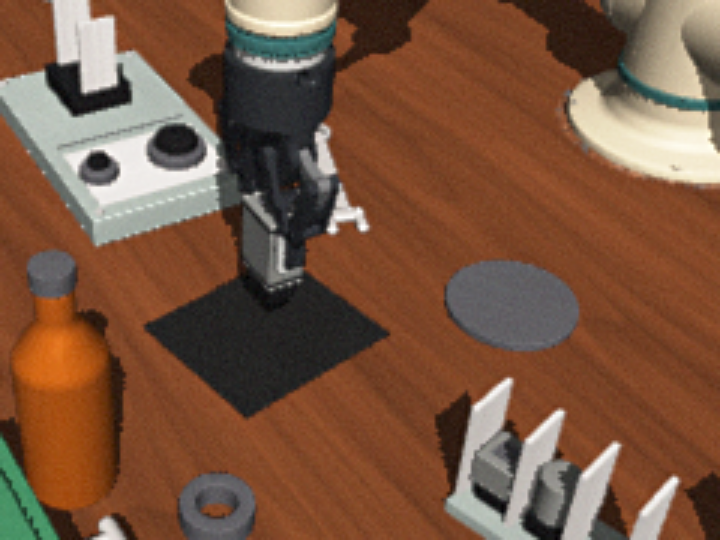

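The relay is held upright, black plug down, above the mat (around (270,270) in the crop). The other two relays are still in the rack. Lower it with force checks.

```bash
python3 -m pendant '[{"jaw":-1,"tx":0,"ty":0,"tz":-1.5,"ax":0,"ay":0,"az":0},{"jaw":-1,"tx":0,"ty":0,"tz":-3,"ax":0,"ay":0,"az":0},{"jaw":-1,"tx":0,"ty":0,"tz":-3.7,"ax":0,"ay":0,"az":0},{"jaw":-1,"tx":0,"ty":0,"tz":-3.7,"ax":0,"ay":0,"az":0},{"jaw":-1,"tx":0,"ty":0,"tz":-3.7,"ax":0,"ay":0,"az":0}]'
python3 -m pendant '[{"jaw":-1,"tx":0,"ty":0,"tz":-0.2,"ax":0,"ay":0,"az":0},{"jaw":-1,"tx":0,"ty":0,"tz":-0.2,"ax":0,"ay":0,"az":0},{"jaw":-1,"tx":0,"ty":0,"tz":-0.2,"ax":0,"ay":0,"az":0}]'
python3 -m pendant '[{"jaw":-1,"tx":0,"ty":0,"tz":-0.2,"ax":0,"ay":0,"az":0},{"jaw":-1,"tx":0,"ty":0,"tz":-0.2,"ax":0,"ay":0,"az":0},{"jaw":-1,"tx":0,"ty":0,"tz":-0.2,"ax":0,"ay":0,"az":0}]'
```

```text
clock: 5.92
position: [0.5336, 0.076, 0.0465]
ee_rot: [0.0, 0.015, 1.0, 0.0]
contact_force: [-0.0, -0.3, -2.7]
width: 0.0435
gripper_force: 41.4
clock: 6.3
position: [0.5333, 0.0759, 0.0445]
ee_rot: [0.0, 0.015, 1.0, 0.0]
contact_force: [0.6, -0.1, -1.8]
width: 0.0436
gripper_force: 41.4
clock: 6.68
position: [0.5332, 0.0759, 0.0423]
ee_rot: [-0.0, 0.015, 1.0, 0.0]
contact_force: [0.3, 1.0, -1.6]
width: 0.044
gripper_force: 41.4
```

```bash
python3 -m pendant '[{"jaw":-1,"tx":0,"ty":0,"tz":-0.2,"ax":0,"ay":0,"az":0},{"jaw":-1,"tx":0,"ty":0,"tz":-0.3,"ax":0,"ay":0,"az":0},{"jaw":-1,"tx":0,"ty":0,"tz":-0.3,"ax":0,"ay":0,"az":0}]'
python3 -m pendant '[{"jaw":-1,"tx":0,"ty":0,"tz":-0.1,"ax":0,"ay":0,"az":0},{"jaw":-1,"tx":0,"ty":0,"tz":-0.1,"ax":0,"ay":0,"az":0}]'
python3 -m pendant '[{"jaw":-1,"tx":0,"ty":0,"tz":-0.1,"ax":0,"ay":0,"az":0},{"jaw":-1,"tx":0,"ty":0,"tz":-0.1,"ax":0,"ay":0,"az":0}]'
```

```text
clock: 7.05
position: [0.5331, 0.0759, 0.0392]
ee_rot: [-0.0, 0.015, 1.0, 0.0]
contact_force: [-0.3, 0.9, -1.8]
width: 0.0436
gripper_force: 41.4
clock: 7.3
position: [0.5332, 0.0759, 0.0383]
ee_rot: [0.0, 0.015, 1.0, 0.0]
contact_force: [0.1, 0.3, -2.0]
width: 0.0437
gripper_force: 41.4
clock: 7.55
position: [0.5333, 0.0759, 0.0382]
ee_rot: [0.0, 0.015, 1.0, 0.0]
contact_force: [-1.1, -0.3, 5.0]
width: 0.0437
gripper_force: 42.1
```

Contact at 5 N, at the expected height. Release, rise, and turn by -90°.

```bash
python3 -m pendant '[{"jaw":1,"tx":0,"ty":0,"tz":0,"ax":0,"ay":0,"az":0},{"jaw":1,"tx":0,"ty":0,"tz":0,"ax":0,"ay":0,"az":0},{"jaw":1,"tx":0,"ty":0,"tz":0,"ax":0,"ay":0,"az":0},{"jaw":1,"tx":0,"ty":0,"tz":0,"ax":0,"ay":0,"az":0},{"jaw":1,"tx":0,"ty":0,"tz":0,"ax":0,"ay":0,"az":0},{"jaw":1,"tx":0,"ty":0,"tz":2,"ax":0,"ay":0,"az":0},{"jaw":1,"tx":0,"ty":0,"tz":6,"ax":0,"ay":0,"az":0},{"jaw":1,"tx":0,"ty":0,"tz":11,"ax":0,"ay":0,"az":0},{"jaw":1,"tx":0,"ty":0,"tz":15,"ax":0,"ay":0,"az":0},{"jaw":1,"tx":0,"ty":0,"tz":15,"ax":0,"ay":0,"az":0}]'
python3 - <<'E'
from h import *
snap("wrist","m1")
E
python3 -m pendant '[{"jaw":1,"tx":0,"ty":0,"tz":0,"ax":0,"ay":0,"az":-10},{"jaw":1,"tx":0,"ty":0,"tz":0,"ax":0,"ay":0,"az":-20},{"jaw":1,"tx":0,"ty":0,"tz":0,"ax":0,"ay":0,"az":-30},{"jaw":1,"tx":0,"ty":0,"tz":0,"ax":0,"ay":0,"az":-40},{"jaw":1,"tx":0,"ty":0,"tz":0,"ax":0,"ay":0,"az":-50},{"jaw":1,"tx":0,"ty":0,"tz":0,"ax":0,"ay":0,"az":-60},{"jaw":1,"tx":0,"ty":0,"tz":0,"ax":0,"ay":0,"az":-70},{"jaw":1,"tx":0,"ty":0,"tz":0,"ax":0,"ay":0,"az":-80},{"jaw":1,"tx":0,"ty":0,"tz":0,"ax":0,"ay":0,"az":-90},{"jaw":1,"tx":0,"ty":0,"tz":0,"ax":0,"ay":0,"az":-90}]'
python3 - <<'E'
from h import *
d=snap("wrist","m2");s=snap("scene","s2"); print(manip.get_state()["position"],manip.get_state()["ee_rot"])
for n in("m1","m2"):
    W=cloud(load(n));h=W[...,2];k=(np.hypot(W[...,0]-.533,W[...,1]-.076)<.045)&(h>.074)&(h<.095)
    print(n,k.sum(),rect(W[k]),np.nanpercentile(h[k],[5,50,95]))
cv2.imwrite("pics/m2.png",np.hstack([d["pixels"][::2,::2],load("m1")["pixels"][::2,::2]]))
E
```

```text
clock: 8.8
position: [0.5356, 0.076, 0.1909]
ee_rot: [0.004, 0.015, 1.0, 0.0]
contact_force: [0.7, -1.1, -0.9]
width: 0.0857
gripper_force: 0.0
clock: 10.1
position: [0.5321, 0.0759, 0.1856]
ee_rot: [-0.001, 0.717, 0.697, -0.001]
contact_force: [-0.5, -0.3, -0.9]
width: 0.0853
gripper_force: 0.0
[0.53252715 0.07589616 0.18614862] [-0.00077011  0.71701985  0.69705183 -0.00083653]
m1 2793 (array([533.4,  75.3]), array([44.7, 30.3]), 88.2) [0.08035328 0.08284042 0.08414373]
m2 2838 (array([534.3,  75.5]), array([45.1, 30.6]), 87.6) [0.08074293 0.08281641 0.08420918]
```

View pics/m2.png

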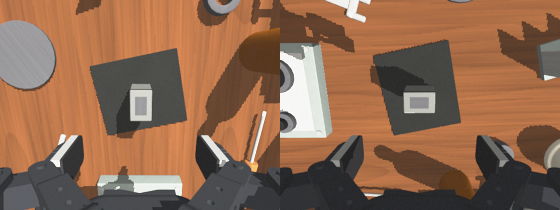

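Both wrist views show the relay standing upright on the mat, with its centre at (533.5, 75.5) mm, yaw about 88° and top at 82.8 mm (82 expected). I'll grip it across the narrow width.

```bash
python3 -m pendant '[{"jaw":1,"tx":0,"ty":0,"tz":-4,"ax":0,"ay":0,"az":0},{"jaw":1,"tx":0,"ty":0,"tz":-8,"ax":0,"ay":0,"az":0},{"jaw":1,"tx":0,"ty":0,"tz":-12,"ax":0,"ay":0,"az":0},{"jaw":1,"tx":0,"ty":0,"tz":-14.5,"ax":0,"ay":0,"az":0},{"jaw":1,"tx":0,"ty":0,"tz":-15.4,"ax":0,"ay":0,"az":0},{"jaw":1,"tx":0,"ty":0,"tz":-15.4,"ax":0,"ay":0,"az":0},{"jaw":1,"tx":0,"ty":0,"tz":-15.4,"ax":0,"ay":0,"az":0}]'
python3 -m pendant '[{"jaw":-1,"tx":0,"ty":0,"tz":0,"ax":0,"ay":0,"az":0},{"jaw":-1,"tx":0,"ty":0,"tz":0,"ax":0,"ay":0,"az":0},{"jaw":-1,"tx":0,"ty":0,"tz":0,"ax":0,"ay":0,"az":0},{"jaw":-1,"tx":0,"ty":0,"tz":0,"ax":0,"ay":0,"az":0},{"jaw":-1,"tx":0,"ty":0,"tz":0,"ax":0,"ay":0,"az":0},{"jaw":-1,"tx":0,"ty":0,"tz":0,"ax":0,"ay":0,"az":0},{"jaw":-1,"tx":0,"ty":0,"tz":0,"ax":0,"ay":0,"az":0},{"jaw":-1,"tx":0,"ty":0,"tz":0,"ax":0,"ay":0,"az":0},{"jaw":-1,"tx":0,"ty":0,"tz":0,"ax":0,"ay":0,"az":0}]' 50
```

```text
clock: 11.08
position: [0.5343, 0.076, 0.0344]
ee_rot: [0.001, 0.718, 0.696, 0.001]
contact_force: [0.1, -0.1, -0.3]
width: 0.0857
gripper_force: 0.0
clock: 12.2
position: [0.5336, 0.0759, 0.0338]
ee_rot: [0.0, 0.718, 0.696, 0.0]
contact_force: [-0.1, 0.1, 5.4]
width: 0.0298
gripper_force: 50.1
```

Held at 29.8 mm, as expected. Lift and fly past the socket so the wrist camera can measure it.

```bash
python3 -m pendant '[{"jaw":-1,"tx":0,"ty":0,"tz":2,"ax":0,"ay":0,"az":0},{"jaw":-1,"tx":0,"ty":0,"tz":7,"ax":0,"ay":0,"az":0},{"jaw":-1,"tx":0,"ty":-2,"tz":12,"ax":0,"ay":0,"az":0},{"jaw":-1,"tx":0,"ty":-6,"tz":17,"ax":0,"ay":0,"az":0},{"jaw":-1,"tx":-0.4,"ty":-11,"tz":20,"ax":0,"ay":0,"az":0},{"jaw":-1,"tx":-0.8,"ty":-16,"tz":20,"ax":0,"ay":0,"az":0},{"jaw":-1,"tx":-1.2,"ty":-21,"tz":20,"ax":0,"ay":0,"az":0}]'
python3 -m pendant '[{"jaw":-1,"tx":0,"ty":-5,"tz":0,"ax":0,"ay":0,"az":0},{"jaw":-1,"tx":0,"ty":-10,"tz":0,"ax":0,"ay":0,"az":0},{"jaw":-1,"tx":0,"ty":-15,"tz":0,"ax":0,"ay":0,"az":0},{"jaw":-1,"tx":0,"ty":-19,"tz":0,"ax":0,"ay":0,"az":0},{"jaw":-1,"tx":0,"ty":-22,"tz":0,"ax":0,"ay":0,"az":0},{"jaw":-1,"tx":0,"ty":-23.6,"tz":0,"ax":0,"ay":0,"az":0},{"jaw":-1,"tx":0,"ty":-23.6,"tz":0,"ax":0,"ay":0,"az":0},{"jaw":-1,"tx":0,"ty":-23.6,"tz":0,"ax":0,"ay":0,"az":0},{"jaw":-1,"tx":0,"ty":-23.6,"tz":0,"ax":0,"ay":0,"az":0}]'
python3 - <<'E'
from h import *
d=snap("wrist","k1"); cv2.imwrite("pics/k1.png",d["pixels"]); W=cloud(d);h=W[...,2]
r=(np.hypot(W[...,0]-.522,W[...,1]+.292)<.07)
k=r&(h>.11)&(h<.128);print("cheeks",k.sum(),rect(W[k]),np.nanmedian(h[k]))
k=r&(h>.045)&(h<.056);print("block",k.sum(),rect(W[k]),np.nanmedian(h[k]))
k=r&(h>.029)&(h<.0385)&(np.hypot(W[...,0]-.522,W[...,1]+.292)<.025);print("hole",k.sum(),rect(W[k]),np.nanmedian(h[k]))
k=(abs(h-.0285)<.005)&(abs(W[...,0]-.524)<.1)&(abs(W[...,1]+.22)<.16);print("house",k.sum(),rect(W[k]),np.nanmedian(h[k]))
E
```

```text
clock: 13.08
position: [0.5206, -0.1354, 0.233]
ee_rot: [-0.0, 0.718, 0.696, -0.0]
contact_force: [1.1, 0.1, -1.7]
width: 0.0292
gripper_force: 49.9
clock: 14.2
position: [0.5214, -0.3687, 0.2335]
ee_rot: [-0.0, 0.717, 0.697, 0.0]
contact_force: [-0.1, 0.1, -2.2]
width: 0.0294
gripper_force: 49.9
cheeks 1134 (array([ 521.8, -294.9]), array([67.8, 35.9]), 88.3) 0.1224897752937423
block 4427 (array([ 521.9, -294.5]), array([73.5, 62.3]), 88.3) 0.05059703779097502
hole 1464 (array([ 521.9, -294.9]), array([39., 27.]), 88.7) 0.03265135811015815
house 24516 (array([ 522.2, -286.7]), array([145.5, 160.4]), 88.4) 0.02870470369750666
```

View pics/k1.png

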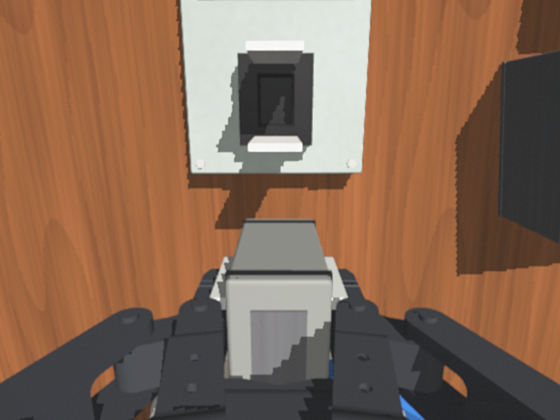

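The wrist view shows the socket hole at (276,98) between the two white cheeks, with the held relay at the bottom. It puts the hole at (521.9, -294.7) with yaw 88.3° and the mouth at z 0.0506. I'll cross-check with the scene camera, using the relay's known spot on the mat as a bias reference.

Run:
```python
from h import *
for f in("scene0","s2","top0"):
    W=cloud(load(f));h=W[...,2];q=np.hypot(W[...,0]-.522,W[...,1]+.293)
    for n,lo,hi,R in(("cheeks",.112,.13,.06),("block",.046,.056,.06),("hole",.029,.039,.026)):
        k=(q<R)&(h>lo)&(h<hi)
        if k.sum()>20: print(f,n,k.sum(),rect(W[k]),np.nanmedian(h[k]))
W=cloud(load("s2"));h=W[...,2];k=(np.hypot(W[...,0]-.533,W[...,1]-.076)<.04)&(h>.078)&(h<.09);print("s2 relay top",k.sum(),rect(W[k]))
s=manip.get_state();print(s["position"],s["ee_rot"])
```

```text
scene0 cheeks 103 (array([ 523.5, -294.3]), array([71. , 36.1]), 87.2) 0.11880716837981242
scene0 block 169 (array([ 523. , -294.3]), array([78.4, 65.1]), 87.4) 0.05061848095681176
s2 cheeks 102 (array([ 522.8, -294.7]), array([74.1, 36.7]), 88.0) 0.1188416942590812
s2 block 167 (array([ 523.6, -293.8]), array([62.3, 76.7]), 0.2) 0.05077438553596536
top0 cheeks 96 (array([ 522.8, -291.8]), array([70.2, 35.3]), 87.5) 0.12124947383373552
top0 block 380 (array([ 522. , -291.2]), array([74.5, 62.8]), 89.5) 0.05079833668058997
top0 hole 79 (array([ 523.2, -300.7]), array([23.3, 24.9]), 88.8) 0.03258704924984701
s2 relay top 188 (array([535.7,  76.2]), array([45.2, 31. ]), 87.4)
[ 0.52141076 -0.36885061  0.23364241] [3.39791543e-05 7.17484015e-01 6.96574951e-01 1.56509056e-04]
```

After bias correction both cameras agree on (521.2, -294.5). Move over it and lower to just above the mouth.

```bash
python3 -m pendant '[{"jaw":-1,"tx":0,"ty":2,"tz":0,"ax":0,"ay":0,"az":0},{"jaw":-1,"tx":0,"ty":5,"tz":0,"ax":0,"ay":0,"az":0},{"jaw":-1,"tx":0,"ty":7.4,"tz":0,"ax":0,"ay":0,"az":0},{"jaw":-1,"tx":0,"ty":7.4,"tz":0,"ax":0,"ay":0,"az":0},{"jaw":-1,"tx":0,"ty":7.4,"tz":-3,"ax":0,"ay":0,"az":0},{"jaw":-1,"tx":0,"ty":7.4,"tz":-7,"ax":0,"ay":0,"az":0},{"jaw":-1,"tx":0,"ty":7.4,"tz":-11,"ax":0,"ay":0,"az":0},{"jaw":-1,"tx":0,"ty":7.4,"tz":-13.5,"ax":0,"ay":0,"az":0},{"jaw":-1,"tx":0,"ty":7.4,"tz":-14.5,"ax":0,"ay":0,"az":0},{"jaw":-1,"tx":0,"ty":7.4,"tz":-14.5,"ax":0,"ay":0,"az":0}]'
python3 -m pendant '[{"jaw":-1,"tx":0,"ty":0,"tz":0,"ax":0,"ay":0,"az":0},{"jaw":-1,"tx":0,"ty":0,"tz":0,"ax":0,"ay":0,"az":0}]'
python3 - <<'E'
from h import *
d=snap("wrist","k2");s=snap("scene","s3")
cv2.imwrite("pics/k2.png",np.hstack([cv2.resize(s["pixels"][90:180,190:270],(390,440),interpolation=2),cv2.resize(d["pixels"][150:420,160:400],(390,440))]))
E
```

```text
clock: 15.5
position: [0.5213, -0.2963, 0.0882]
ee_rot: [-0.0, 0.718, 0.696, -0.0]
contact_force: [-0.4, -0.3, -1.8]
width: 0.0291
gripper_force: 49.9
clock: 15.75
position: [0.522, -0.2966, 0.0896]
ee_rot: [0.001, 0.718, 0.696, 0.0]
contact_force: [-0.3, -0.1, -1.9]
width: 0.0293
gripper_force: 49.9
```

View pics/k2.png

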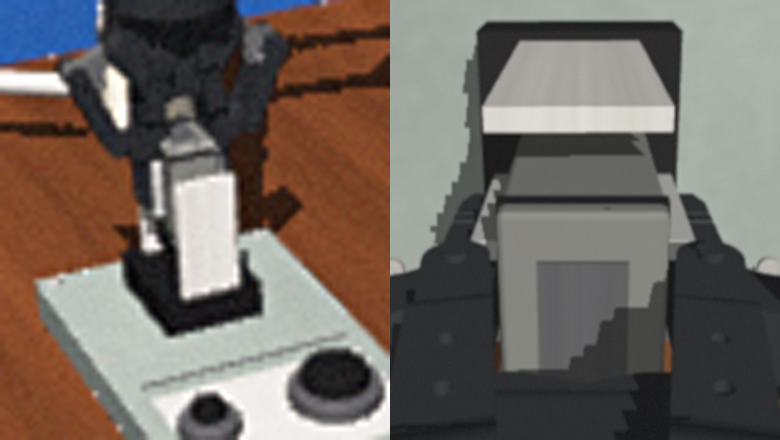

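The relay is between the cheeks just above the block, about centred in x. Measured y is 2 mm off target, so I'll let it settle and check.

```bash
python3 -m pendant '[{"jaw":-1,"tx":0,"ty":0,"tz":-0.3,"ax":0,"ay":0,"az":0},{"jaw":-1,"tx":0,"ty":0,"tz":-0.3,"ax":0,"ay":0,"az":0},{"jaw":-1,"tx":0,"ty":0,"tz":-0.3,"ax":0,"ay":0,"az":0},{"jaw":-1,"tx":0,"ty":0,"tz":-0.3,"ax":0,"ay":0,"az":0}]'
python3 - <<'E'
from h import *
s=manip.get_state();print(s["position"],s["ee_rot"],s["qd"])
W=cloud(load("s3"));h=W[...,2];k=(np.hypot(W[...,0]-.522,W[...,1]+.293)<.06)&(h>.112)&(h<.126);print("ch",rect(W[k]))
W=cloud(load("k2"));h=W[...,2]
for lo,hi in((.117,.128),(.131,.145),(.045,.055)):
    k=(np.hypot(W[...,0]-.522,W[...,1]+.293)<.06)&(h>lo)&(h<hi);print(lo,k.sum(),rect(W[k]),np.nanmedian(h[k]))
E
```

```text
clock: 16.35
position: [0.5213, -0.2961, 0.0853]
ee_rot: [-0.0, 0.718, 0.696, 0.0]
contact_force: [0.7, 0.5, -2.6]
width: 0.0292
gripper_force: 49.9
[ 0.52125777 -0.29608569  0.08527552] [-3.73890065e-08  7.17955729e-01  6.96088766e-01  3.16322186e-05] [ 1.14936304e-03  6.85442303e-04 -3.59666818e-05  1.65588343e-03
  1.44363705e-03  7.00659949e-04]
ch (array([ 527.4, -277. ]), array([40.7, 56.2]), 78.8)
0.117 4270 (array([ 523.1, -283.7]), array([47.1, 56.8]), 86.6) 0.12255552711393858
0.131 17169 (array([ 523. , -291.8]), array([35.3, 98.5]), 88.6) 0.13887957806186085
0.045 3337 (array([ 522.2, -283.7]), array([52.7, 62.6]), 89.1) 0.05068171216724168
```

```bash
python3 -m pendant '[{"jaw":-1,"tx":0,"ty":0.15,"tz":0,"ax":0,"ay":0,"az":0},{"jaw":-1,"tx":0,"ty":0.15,"tz":0,"ax":0,"ay":0,"az":0},{"jaw":-1,"tx":0,"ty":0.15,"tz":-0.3,"ax":0,"ay":0,"az":0},{"jaw":-1,"tx":0,"ty":0.15,"tz":-0.3,"ax":0,"ay":0,"az":0},{"jaw":-1,"tx":0,"ty":0.15,"tz":-0.3,"ax":0,"ay":0,"az":0}]'
python3 -m pendant '[{"jaw":-1,"tx":0,"ty":0,"tz":-0.2,"ax":0,"ay":0,"az":0},{"jaw":-1,"tx":0,"ty":0,"tz":-0.4,"ax":0,"ay":0,"az":0},{"jaw":-1,"tx":0,"ty":0,"tz":-0.4,"ax":0,"ay":0,"az":0},{"jaw":-1,"tx":0,"ty":0,"tz":-0.4,"ax":0,"ay":0,"az":0}]'
```

```text
clock: 16.98
position: [0.5212, -0.2946, 0.0823]
ee_rot: [-0.0, 0.718, 0.696, 0.0]
contact_force: [-0.5, -0.1, -2.3]
width: 0.0299
gripper_force: 49.9
clock: 17.48
position: [0.5213, -0.2946, 0.0783]
ee_rot: [0.0, 0.718, 0.696, 0.0]
contact_force: [0.5, -0.0, -2.4]
width: 0.0294
gripper_force: 49.9
```

The plug is entering freely. Continue.

```bash
python3 -m pendant '[{"jaw":-1,"tx":0,"ty":0,"tz":-0.2,"ax":0,"ay":0,"az":0},{"jaw":-1,"tx":0,"ty":0,"tz":-0.4,"ax":0,"ay":0,"az":0},{"jaw":-1,"tx":0,"ty":0,"tz":-0.4,"ax":0,"ay":0,"az":0},{"jaw":-1,"tx":0,"ty":0,"tz":-0.4,"ax":0,"ay":0,"az":0}]'
python3 -m pendant '[{"jaw":-1,"tx":0,"ty":0,"tz":-0.2,"ax":0,"ay":0,"az":0},{"jaw":-1,"tx":0,"ty":0,"tz":-0.4,"ax":0,"ay":0,"az":0},{"jaw":-1,"tx":0,"ty":0,"tz":-0.4,"ax":0,"ay":0,"az":0},{"jaw":-1,"tx":0,"ty":0,"tz":-0.4,"ax":0,"ay":0,"az":0}]'
python3 -m pendant '[{"jaw":-1,"tx":0,"ty":0,"tz":-0.2,"ax":0,"ay":0,"az":0},{"jaw":-1,"tx":0,"ty":0,"tz":-0.4,"ax":0,"ay":0,"az":0},{"jaw":-1,"tx":0,"ty":0,"tz":-0.4,"ax":0,"ay":0,"az":0},{"jaw":-1,"tx":0,"ty":0,"tz":-0.4,"ax":0,"ay":0,"az":0}]'
```

```text
clock: 17.98
position: [0.5212, -0.2946, 0.0743]
ee_rot: [0.0, 0.718, 0.696, 0.0]
contact_force: [0.3, -0.5, -2.7]
width: 0.0296
gripper_force: 49.9
clock: 18.48
position: [0.5213, -0.2946, 0.0703]
ee_rot: [0.0, 0.718, 0.696, 0.0]
contact_force: [-0.4, 0.1, -2.5]
width: 0.0293
gripper_force: 49.9
clock: 18.98
position: [0.5212, -0.2946, 0.0663]
ee_rot: [0.0, 0.718, 0.696, 0.0]
contact_force: [0.8, 0.1, -1.6]
width: 0.0294
gripper_force: 49.9
```

```bash
python3 -m pendant '[{"jaw":-1,"tx":0,"ty":0,"tz":-0.2,"ax":0,"ay":0,"az":0},{"jaw":-1,"tx":0,"ty":0,"tz":-0.2,"ax":0,"ay":0,"az":0},{"jaw":-1,"tx":0,"ty":0,"tz":-0.2,"ax":0,"ay":0,"az":0}]'
python3 -m pendant '[{"jaw":-1,"tx":0,"ty":0,"tz":-0.1,"ax":0,"ay":0,"az":0},{"jaw":-1,"tx":0,"ty":0,"tz":-0.1,"ax":0,"ay":0,"az":0}]'
```

```text
clock: 19.35
position: [0.5212, -0.2946, 0.0643]
ee_rot: [0.0, 0.718, 0.696, 0.0]
contact_force: [0.3, -0.2, -2.6]
width: 0.0292
gripper_force: 49.9
clock: 19.6
position: [0.5213, -0.2947, 0.0638]
ee_rot: [0.0, 0.718, 0.696, 0.0]
contact_force: [0.3, 0.3, 1.2]
width: 0.0292
gripper_force: 50.3
```

```bash
python3 -m pendant '[{"jaw":-1,"tx":0,"ty":0,"tz":-0.15,"ax":0,"ay":0,"az":0},{"jaw":-1,"tx":0,"ty":0,"tz":-0.15,"ax":0,"ay":0,"az":0},{"jaw":-1,"tx":0,"ty":0,"tz":-0.15,"ax":0,"ay":0,"az":0}]'
```

```text
clock: 19.98
position: [0.5214, -0.2947, 0.0637]
ee_rot: [0.001, 0.718, 0.696, 0.0]
contact_force: [-2.4, 2.2, 10.4]
width: 0.0293
gripper_force: 51.5
```

It is seated: 10 N resistance at the expected height. Release and rise.

```bash
python3 -m pendant '[{"jaw":1,"tx":0,"ty":0,"tz":0.2,"ax":0,"ay":0,"az":0},{"jaw":1,"tx":0,"ty":0,"tz":0.2,"ax":0,"ay":0,"az":0},{"jaw":1,"tx":0,"ty":0,"tz":0.2,"ax":0,"ay":0,"az":0},{"jaw":1,"tx":0,"ty":0,"tz":0.2,"ax":0,"ay":0,"az":0},{"jaw":1,"tx":0,"ty":0,"tz":0.2,"ax":0,"ay":0,"az":0},{"jaw":1,"tx":0,"ty":0,"tz":2,"ax":0,"ay":0,"az":0},{"jaw":1,"tx":0,"ty":0,"tz":6,"ax":0,"ay":0,"az":0},{"jaw":1,"tx":0,"ty":0,"tz":11,"ax":0,"ay":0,"az":0},{"jaw":1,"tx":0,"ty":0,"tz":16,"ax":0,"ay":0,"az":0},{"jaw":1,"tx":0,"ty":0,"tz":18,"ax":0,"ay":0,"az":0}]'
python3 -m pendant '[{"jaw":-1,"tx":-1.2,"ty":-2,"tz":0,"ax":0,"ay":0,"az":0},{"jaw":-1,"tx":-1.2,"ty":-4,"tz":0,"ax":0,"ay":0,"az":0},{"jaw":-1,"tx":-1.2,"ty":-4,"tz":0,"ax":0,"ay":0,"az":0},{"jaw":-1,"tx":-1.2,"ty":-4,"tz":0,"ax":0,"ay":0,"az":0},{"jaw":-1,"tx":-1.2,"ty":-4,"tz":0,"ax":0,"ay":0,"az":0}]'
python3 - <<'E'
from h import *
d=snap("wrist","k3"); W=cloud(d);h=W[...,2];print(manip.get_state()["position"])
k=(np.hypot(W[...,0]-.5212,W[...,1]+.2945)<.023)&(h>.1);print("relay top",k.sum(),rect(W[k]),np.nanpercentile(h[k],[5,50,95]))
t=snap("top","t3")
for n,D in(("w",d),("t",t)):
    W=cloud(D);h=W[...,2]
    for c,r in(((.4954,-.1517),.03),((.573,-.154),.022)):
        k=(np.hypot(W[...,0]-c[0],W[...,1]-c[1])<r)&(h>.034)&(h<.07)
        if k.sum()>5: print(n,k.sum(),rect(W[k]),np.nanpercentile(h[k],[5,50,95]))
cv2.imwrite("pics/k3.png",d["pixels"])
E
```

```text
clock: 21.22
position: [0.5224, -0.2954, 0.2456]
ee_rot: [0.003, 0.718, 0.696, 0.001]
contact_force: [-0.3, 0.4, -0.2]
width: 0.0855
gripper_force: 0.0
clock: 21.85
position: [0.5094, -0.3339, 0.2414]
ee_rot: [-0.0, 0.718, 0.696, 0.0]
contact_force: [-0.4, 0.1, 0.1]
width: 0.0002
gripper_force: 0.0
[ 0.50937107 -0.33395513  0.24152947]
relay top 3999 (array([ 522.4, -295.3]), array([44.4, 30.3]), 88.0) [0.11163363 0.11362796 0.33533968]
w 25 (array([ 495.5, -179.4]), array([ 1.2, 14.2]), 88.7) [0.03435207 0.03591544 0.03888749]
t 329 (array([ 496.3, -150.8]), array([55.7, 51.7]), 89.5) [0.03828276 0.04719542 0.05484261]
t 140 (array([ 572.3, -150.7]), array([38.2, 35.8]), 6.7) [0.03569688 0.04160517 0.05187096]
```

View pics/k3.png

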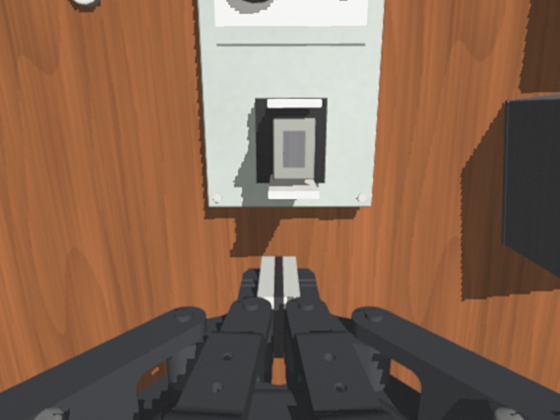

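The wrist view shows the relay in the socket at (294,150) between the cheeks, upright and released. I'll check its top against the cheek tops and move over the button with the gripper shut.

```bash
python3 -m pendant '[{"jaw":-1,"tx":-0.3,"ty":3,"tz":0,"ax":0,"ay":0,"az":0},{"jaw":-1,"tx":-0.6,"ty":7,"tz":0,"ax":0,"ay":0,"az":0},{"jaw":-1,"tx":-0.9,"ty":11,"tz":0,"ax":0,"ay":0,"az":0},{"jaw":-1,"tx":-1.4,"ty":14,"tz":0,"ax":0,"ay":0,"az":0},{"jaw":-1,"tx":-1.4,"ty":14,"tz":0,"ax":0,"ay":0,"az":0},{"jaw":-1,"tx":-1.4,"ty":14,"tz":0,"ax":0,"ay":0,"az":0}]'
python3 - <<'E'
from h import *
d=load("k3");W=cloud(d);h=W[...,2]
for n,u0,u1,v0,v1 in(("cheek+y",270,320,100,106),("cheek-y",271,317,192,197),("relay",278,312,122,176),("block",262,270,110,178)):
    print(n,np.nanmedian(h[v0:v1,u0:u1]))
d=snap("wrist","k4");W=cloud(d);h=W[...,2];print(manip.get_state()["position"],d["pose"][:3,3])
for c,r in(((.4954,-.1517),.032),((.573,-.154),.022)):
    for lo in(.034,.049):
        k=(np.hypot(W[...,0]-c[0],W[...,1]-c[1])<r)&(h>lo)&(h<.07)
        print(lo,k.sum(),rect(W[k]),np.nanpercentile(h[k],[5,50,95]))
cv2.imwrite("pics/k4.png",d["pixels"])
E
```

```text
clock: 22.7
position: [0.4956, -0.195, 0.2421]
ee_rot: [0.001, 0.718, 0.696, -0.0]
contact_force: [0.0, 0.3, -0.0]
width: -0.0
gripper_force: 0.0
cheek+y 0.12266434348696245
cheek-y 0.12265573302133664
relay 0.11305905080712264
block 0.05067694712530027
[ 0.49560017 -0.19531255  0.24192561] [ 0.49812346 -0.12809666  0.38539613]
0.034 2980 (array([ 496. , -151.9]), array([54.8, 54.8]), 53.5) [0.03951224 0.05020027 0.05263818]
0.049 1570 (array([ 496. , -151.8]), array([38.4, 38.6]), 53.3) [0.05019701 0.05156959 0.05288247]
0.034 1253 (array([ 573.6, -154.2]), array([35.3, 35. ]), 56.3) [0.03890596 0.04098615 0.05114574]
0.049 345 (array([ 573.6, -153.9]), array([18. , 18.4]), 45.7) [0.04926304 0.05049127 0.05153635]
```

Relay top to block top is 62.4 mm and it sits 9.6 mm below the cheeks, so it is home. The large button is at (495.7, -151.8) with its top at about 0.051. Approach it.

```bash
python3 -m pendant '[{"jaw":-1,"tx":0,"ty":2.3,"tz":-2,"ax":0,"ay":0,"az":0},{"jaw":-1,"tx":0,"ty":4.35,"tz":-6,"ax":0,"ay":0,"az":0},{"jaw":-1,"tx":0,"ty":4.35,"tz":-11,"ax":0,"ay":0,"az":0},{"jaw":-1,"tx":0,"ty":4.35,"tz":-15,"ax":0,"ay":0,"az":0},{"jaw":-1,"tx":0,"ty":4.35,"tz":-17.5,"ax":0,"ay":0,"az":0},{"jaw":-1,"tx":0,"ty":4.35,"tz":-18.3,"ax":0,"ay":0,"az":0},{"jaw":-1,"tx":0,"ty":4.35,"tz":-18.3,"ax":0,"ay":0,"az":0},{"jaw":-1,"tx":0,"ty":4.35,"tz":-18.3,"ax":0,"ay":0,"az":0}]'
```

```text
clock: 23.75
position: [0.4963, -0.1519, 0.0599]
ee_rot: [0.001, 0.718, 0.696, 0.0]
contact_force: [-0.2, -0.1, 0.2]
width: 0.0
gripper_force: 0.0
```

```bash
python3 -m pendant '[{"jaw":-1,"tx":0,"ty":0,"tz":-0.6,"ax":0,"ay":0,"az":0},{"jaw":-1,"tx":0,"ty":0,"tz":-1.1,"ax":0,"ay":0,"az":0},{"jaw":-1,"tx":0,"ty":0,"tz":-1.6,"ax":0,"ay":0,"az":0},{"jaw":-1,"tx":0,"ty":0,"tz":-1.7,"ax":0,"ay":0,"az":0},{"jaw":-1,"tx":0,"ty":0,"tz":-1.7,"ax":0,"ay":0,"az":0}]'
```

```text
clock: 24.38
position: [0.4959, -0.1514, 0.0438]
ee_rot: [0.001, 0.718, 0.696, 0.0]
contact_force: [-3.1, 1.2, 16.3]
width: 0.0001
gripper_force: 8.2
```

16 N at 0.0438, so the button is bottomed out. Hold for the rest of the second, then rise straight up.

```bash
python3 -m pendant '[{"jaw":-1,"tx":0,"ty":0,"tz":0,"ax":0,"ay":0,"az":0},{"jaw":-1,"tx":0,"ty":0,"tz":0,"ax":0,"ay":0,"az":0},{"jaw":-1,"tx":0,"ty":0,"tz":0,"ax":0,"ay":0,"az":0},{"jaw":-1,"tx":0,"ty":0,"tz":0,"ax":0,"ay":0,"az":0},{"jaw":-1,"tx":0,"ty":0,"tz":0,"ax":0,"ay":0,"az":0},{"jaw":-1,"tx":0,"ty":0,"tz":0,"ax":0,"ay":0,"az":0},{"jaw":-1,"tx":0,"ty":0,"tz":2,"ax":0,"ay":0,"az":0},{"jaw":-1,"tx":0,"ty":0,"tz":7,"ax":0,"ay":0,"az":0},{"jaw":-1,"tx":0,"ty":0,"tz":13,"ax":0,"ay":0,"az":0},{"jaw":-1,"tx":0,"ty":0,"tz":18,"ax":0,"ay":0,"az":0}]'
python3 -m pendant '[{"jaw":-1,"tx":0,"ty":-4,"tz":0,"ax":0,"ay":0,"az":0},{"jaw":-1,"tx":0,"ty":-8,"tz":0,"ax":0,"ay":0,"az":0},{"jaw":-1,"tx":0,"ty":-8,"tz":0,"ax":0,"ay":0,"az":0},{"jaw":-1,"tx":0,"ty":-8,"tz":0,"ax":0,"ay":0,"az":0}]'
python3 - <<'E'
from h import *
d=snap("wrist","z");t=snap("top","zt");W=cloud(d);h=W[...,2]
k=(np.hypot(W[...,0]-.496,W[...,1]+.152)<.017)&(h<.07);print("button",k.sum(),np.nanmedian(h[k]))
k=(np.hypot(W[...,0]-.573,W[...,1]+.154)<.007)&(h<.07);print("small",k.sum(),np.nanmedian(h[k]))
s=snap("scene","zs")
for n,(u0,u1,v0,v1) in dict(bottle=(195,250,200,300),dome=(270,340,295,375),rack=(345,395,240,320),socket=(210,250,105,160)).items():
    print(n,np.abs(s["pixels"][v0:v1,u0:u1].astype(int)-load("scene0")["pixels"][v0:v1,u0:u1]).mean())
cv2.imwrite("pics/z.png",np.hstack([s["pixels"][90:390,150:440],t["pixels"][120:270,130:440][:, :300].repeat(2,0)[:300]]))
E
```

```text
clock: 25.62
position: [0.4952, -0.151, 0.2237]
ee_rot: [0.0, 0.718, 0.696, 0.0]
contact_force: [1.5, -0.0, -1.2]
width: 0.0001
gripper_force: 0.0
clock: 26.12
position: [0.4948, -0.2305, 0.2211]
ee_rot: [-0.001, 0.718, 0.696, 0.0]
contact_force: [0.8, -0.1, 0.0]
width: 0.0001
gripper_force: 0.0
button 1493 0.05168774082398797
small 255 0.05068165412774034
bottle 4.891575757575757
dome 3.447857142857143
rack 8.556333333333333
socket 16.971212121212123
```

View pics/z.png

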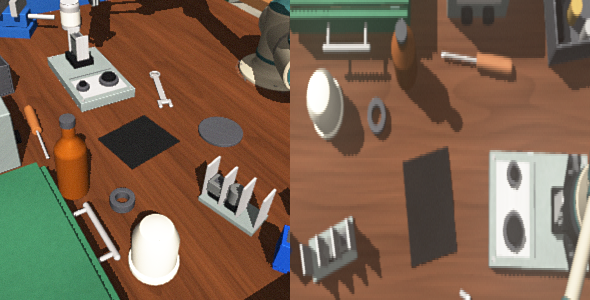

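The relay stands in the socket and the button is back up at 0.0517. The bottle, the dome and the two rack relays look unmoved. Handing in.

```bash
python3 -c "
from rig import manip; print(manip.sign_off())"
```

```text
the job is handed in; nothing more can be done
None
```

The tall relay was stood on the mat, regripped across its narrow width and seated fully in the tester; the large button was then pressed for about 1 s and released, nothing else was disturbed, and the job was handed in at about 26 s.

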